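# Touch off an embossing die on three feelers

## Task

Touch off the steel die on the jig: slide the yellow feeler up until its stylus rests on the die, press it there lightly but distinctly for a moment (about 5 N on the die, never more than 12 N), then do the same with the blue feeler and then with the red one. Leave all three feelers resting against the die, and finally press the green button on the readout box right down to set the reading. The die is heavy but loose: do not shift it or touch it with the gripper, and leave the other things on the table alone.

Things in the scene. Friction and masses are not known exactly. Their poses are not given: they have to be found in the camera images.
- jig: Fixed aluminium plate 260 x 400 x 10 mm lying on the table, carrying three feelers on rails and the die. Origin on the table; the plate reaches 130 mm either way along x and from -180 to +220 mm along y. z up; its x axis points away from the robot (turned by up to about 0.25 rad).
- feeler_a: Feeler with yellow post, robot's side of the die, the left one (+y). Grey foot 30 x 26 mm; post 12 mm thick along the rail, 26 mm wide, from 30 to 62 mm above the table. Slides 55 mm along its own +x (the jig's +x, towards the die's long front face), starts 0 to 8 mm from the back end, drags with 2.5 N, no spring, stays where left. Origin at table level under the foot.
- feeler_b: Feeler with blue post, robot's side of the die, the right one (-y), 76 mm from the yellow. Grey foot 30 x 26 mm; post 12 mm thick along the rail, 26 mm wide, from 30 to 62 mm above the table. Slides 55 mm along its own +x (the jig's +x, towards the die's long front face), starts 0 to 8 mm from the back end, drags with 2.5 N, no spring, stays where left. Origin at table level under the foot.
- feeler_c: Feeler with red post, at the left (+y) end of the die. Grey foot 30 x 26 mm; post 12 mm thick along the rail, 26 mm wide, from 30 to 62 mm above the table. Slides 55 mm along its own +x (the jig's -y, towards the die's left end face), starts 0 to 8 mm from the back end, drags with 2.5 N, no spring, stays where left. Origin at table level under the foot.
- post_a (a point): Middle of the rear face of the yellow post, the face to push on: 10 mm behind the feeler's origin, 45 mm above the table
- post_b (a point): Middle of the rear face of the blue post, the face to push on: 10 mm behind the feeler's origin, 45 mm above the table
- post_c (a point): Middle of the rear face of the red post, the face to push on: 10 mm behind the feeler's origin, 45 mm above the table
- nose_a (a point): Nominal front end of the yellow feeler's stylus (steel rod, 10 mm brass ball), 60 mm ahead of the feeler's origin, 23 mm above the table. The stylus was screwed in to an arbitrary length and locked: the true front end lies up to 4 mm ahead of this point or short of it, and is not measured
- nose_b (a point): Nominal front end of the blue feeler's stylus (steel rod, 10 mm brass ball), 60 mm ahead of the feeler's origin, 23 mm above the table. The stylus was screwed in to an arbitrary length and locked: the true front end lies up to 4 mm ahead of this point or short of it, and is not measured
- nose_c (a point): Nominal front end of the red feeler's stylus (steel rod, 10 mm brass ball), 60 mm ahead of the feeler's origin, 23 mm above the table. The stylus was screwed in to an arbitrary length and locked: the true front end lies up to 4 mm ahead of this point or short of it, and is not measured
- die: Steel embossing block with brass relief, 90 (x) x 130 (y) x 36 mm, top with relief 40 mm high above its underside, 3.3 kg, lying loose on the jig plate. Origin at the centre of its underside (10 mm above the table); x points away from the robot like the jig's x, within 0.1 rad. Pushed with over 10 N at one feeler it may slip.
- corner_l (a point): Upper front left corner of the die (towards the robot, +y)
- corner_r (a point): Upper front right corner of the die (towards the robot, -y)
- readout: Fixed grey readout box 70 (x) x 110 (y) x 30 mm on the table with a green display and a button on top. Origin at the centre of its underside.
- set_button_top (a point): Centre of the top of the green button, 26 mm across, on the readout box; about 52 mm above the table, pressed straight down 6 mm against a spring (5 N fully down), no click, comes back up
- set_button (a joint): Travel of the green button: 0 up, 0.006 m fully down
- spool: White thread spool, 64 mm across, 70 mm high, standing upright; bystander. Origin at the centre of its underside
- weight: Dark steel pattern weight, disc 64 mm across and 18 mm high with a brass knob to 40 mm; bystander. Origin at the centre of its underside
- driver: Screwdriver with orange handle, 170 mm long, lying along its x; bystander. Origin under its middle
Things that resemble listed ones, but are neither listed nor needed, are in the scene too. Leave any orange look-alike of the readout alone.

How it is judged:
On the way, in this order (a step that is already met when the one before it is completed fails the run):
1. the yellow feeler bears on the die with 2 to 12 N for 0.2 s (contact force between feeler_a and die between 2 and 12 N), for 0.2 s.
2. the blue feeler bears on the die with 2 to 12 N for 0.2 s (contact force between feeler_b and die between 2 and 12 N), for 0.2 s.
3. the red feeler bears on the die with 2 to 12 N for 0.2 s (contact force between feeler_c and die between 2 and 12 N), for 0.2 s.
4. the green button is pressed down (5 mm or more) with all three feelers resting on the die (value of joint set_button above 0.005 m and contact force between each of feeler_a, feeler_b, feeler_c and die above 0.3 N), for 0.04 s.
At the end, for the whole second after the job is handed in: All three feelers, let go, still rest on the die (each bears on it with over 0.3 N, held by the drag of its rail), the die lies still within 3 mm of where it was, the green button is up again (contact force between each of feeler_a, feeler_b, feeler_c and die above 0.3 N and distance of each of corner_l, corner_r from where it was at the start of the episode below 0.003 m and value of joint set_button below 0.002 m and linear speed of die below 0.01 m/s); the robot touches nothing.
It fails at once if a feeler presses on the die with more than 12 N (contact force between any of feeler_a, feeler_b, feeler_c and die above 12 N).
It fails at once if the die is shifted by more than 3 mm (not (distance of corner_l from where it was at the start of the episode below 0.003 m) or not (distance of corner_r from where it was at the start of the episode below 0.003 m)).
It fails at once if the gripper touches the die (contact force between the arm and die above 1 N).
It fails at once if the spool, the weight or the screwdriver is moved by more than 15 mm (distance of any of spool, weight, driver from where it was at the start of the episode above 0.015 m).
It also fails if it takes over 72 s, if anything falls off the work surface, if the arm or the gripper's body presses on something with over 40 N, if the wrist force passes 120 N, or if a joint passes its speed limit or range.

## Robot

A 6-joint arm with a two-finger parallel gripper is mounted at the origin on the work surface. World frame = base frame: x ahead of the robot, y to its left, z up, the work surface at z = 0. Lengths are in m, angles in rad, forces in N, time in s.
With the tool pointing down it reaches from about 0.3 to 1 m from the base axis. Payload 5.1 kg.
Tool frame: the origin (TCP) lies at the very end of the fingers, on their centre line; the grasp point (between the pads) lies 19 mm behind it (tcp_to_grasp is the distance from the TCP to the grasp point, in m); z points along the fingers, y is the line along which they close (so a half turn about z gives the same grasp; the last joint's range is limited). The gripper opens to 95 mm and grips with 3 to 60 N. Pads are 20 mm wide; open, the fingers measure 119 mm over their backs; the gripper's body (75 mm by 180 mm) begins 59 mm behind the grasp point.
Start: joints at [-1.28, 0.124, 1.65, -0, 1.367, -0.083], TCP at [0.237, -0.605, 0.215] pointing down, gripper open.
Joint ranges: [-2.61, 2.61], [-1.02, 2.33], [0.03, 2.71], [-1.35, 4.49], [0.32, 2.68], [-2.91, 2.91]. Speed limits (rad/s): [2.57, 2.57, 3.14, 3.14, 3.14, 3.14].

## Interface

Orientations are given as a unit quaternion [w, x, y, z].
In Python, from workcell import get_obs, snapshot, job_done, tcp_to_grasp gives the robot as it stands.
- The arm moves only by the tool carry_out, never from a script. Its argument "deltas" is a list that holds one entry, the list of rows, each a list of 4 numbers: the shift along the tool's x, y, z in cm, then the turn about the tool's z in rad. In form: [[[dx, dy, dz, spin], ...]]. A call has exactly 10 rows; each row shifts and turns the commanded pose from where the row before left it, along the tool's axes as they then stand; what a row does not reach is not made up. A row lasts 1/8 s, in which the tool goes at most 62.5 mm and 10.7 degrees, less where a joint would pass 70% of its speed; a pose out of reach is approached as far as the arm can. A call with a gripper value outside its range is refused whole. "fingers" is the finger opening in cm, from 0 to 9.51, set as the call begins (left out, the last holds). The fingers move at their own pace and stop on an object; "newtons" is the grip in N (left out, the last holds). Time passes only in rows, so rows that do not move let the fingers close, or fill a call up. It gives the time, the measured TCP pose, the force, the opening and the grip force at its end, in the units of the state.
- get_obs(): the state, without advancing time (a new reading comes with each control period).
- snapshot(name): name is "scene" or "top"; returns a dict with "color" (480x640x3 uint8, red, green, blue), "vertical_fov" (degrees; the focal length in pixels is half the picture's height over the tangent of half this angle, whatever the lens; pixels are square), "cx", "cy" (the principal point, pixels), "k1" (the pictures are not rectified: a ray, as slopes to the right and down, at radius r is drawn at 1 + k1 r^2 times it, then the intrinsics apply), "position" and "rotation" of the camera in the world. Camera axes: x right, y down, z forward; pixel columns grow to the right and rows downward; lengths in m; the calibration is good to about 2 mm. A picture is of the moment at which its call begins. There is no depth.
- job_done(): hands the job in; it is judged then, once.
The state is a dict: "t": time; "qpos": joint angles; "qvel": joint speeds; "tau": joint torques, N m; "tool_pos": TCP position; "orientation": TCP orientation; "force": force on the tool from outside, world axes, zero at the start; "torque": the same for the moment, N m; "gripper_width": finger opening in m; "gripper_force": force on a finger pad.
Only numpy, scipy, OpenCV 4.12 (cv2) and the standard library are available. Lean on these libraries where they do the work, as an engineer would, in place of code of your own. Each camera call takes 0.05 s, during which the arm holds its last target. There are 200 camera calls.

## Working session

There is one attempt and no reset: what is moved stays moved. The work goes in short steps, Python scripts to look and compute and a tool call to move; the robot and the scene stay as the last step left them, time stands still between calls to the robot, and variables do not carry over. Pictures are saved under pics/ and viewed, at most 10 in all, crops included, and the job is handed in when it is done.

Besides the shell and the picture viewer there is one more tool, called after "Request:" in YAML: its name, and indented under it one key for each argument. carry_out: Moves the arm, as the interface text tells. Its arguments: {"type":"object","properties":{"deltas":{"type":"array","items":{"type":"array","items":{"type":"array","items":{"type":"number"}}}},"fingers":{"type":"number"},"newtons":{"type":"number"}},"required":["deltas"]}

```bash
mkdir -p pics
cat > h.py <<'E'
import numpy as np, cv2
from workcell import get_obs, snapshot
def take(n,tag):
    s=snapshot(n); cv2.imwrite(f'pics/{tag}.png',s['color'][:,:,::-1]); np.save(f'{tag}.npy',s,allow_pickle=True); return s
def load(tag): return np.load(f'{tag}.npy',allow_pickle=True).item()
def ray(s,u,v):
    f=240/np.tan(np.radians(s['vertical_fov'])/2)
    K=np.array([[f,0,s['cx']],[0,f,s['cy']],[0,0,1.]])
    p=cv2.undistortPoints(np.array([[[u,v]]],float),K,np.array([s['k1'],0,0,0,0.]) )[0,0]
    return np.array(s['position']),np.array(s['rotation'])@np.array([p[0],p[1],1])
def onz(s,u,v,z):
    o,d=ray(s,u,v); return o+d*(z-o[2])/d[2]
E
python3 - <<'E'
from h import *
for n in('scene','top'):
    s=take(n,n+'0'); print({k:v for k,v in s.items() if k!='color'})
print(get_obs())
E
```

```text
{'vertical_fov': 42.69898536875043, 'cx': 321.7137468151483, 'cy': 247.40520933091858, 'k1': -0.14243542122553787, 'position': array([ 0.82081913, -0.67128749,  1.03837477]), 'rotation': array([-0.31645812,  0.91895693,  0.22324947, -0.07437803])}
{'vertical_fov': 56.77796829613119, 'cx': 313.28732071163466, 'cy': 239.4358249892955, 'k1': -0.018198480707170218, 'position': array([0.29904768, 0.01044267, 0.99812116]), 'rotation': array([ 0.0544695 , -0.69959264,  0.70988422, -0.06056077])}
{'t': 0.1, 'qpos': array([-1.27957214e+00,  1.24437710e-01,  1.65152545e+00,  2.59894554e-06,
        1.36749030e+00, -8.26357941e-02]), 'qvel': array([ 0.0001468 , -0.0007808 , -0.00114957, -0.00055636,  0.00213545,
       -0.00085308]), 'tau': array([ 4.68217368e-04, -4.18881369e+01, -3.61095822e+01,  7.76602468e-02,
        4.61628847e-02, -6.42529494e-05]), 'tool_pos': array([ 0.23717403, -0.60456794,  0.21351846]), 'orientation': array([-9.25481853e-04,  9.82579028e-01,  1.85842910e-01, -9.55944681e-05]), 'force': array([-0.60010073, -0.44282251,  0.58300704]), 'torque': array([ 0.03257753, -0.03186273, -0.01823741]), 'gripper_force': 0.0, 'gripper_width': 0.09487894300432949}
```

```bash
sed -i "s/np.array(s\['rotation'\])@/R.from_quat(np.roll(s['rotation'],-1)).as_matrix()@/; 1a from scipy.spatial.transform import Rotation as R" h.py; cat h.py|head -3
```

```text
import numpy as np, cv2
from scipy.spatial.transform import Rotation as R
from workcell import get_obs, snapshot
```

View pics/scene0.png

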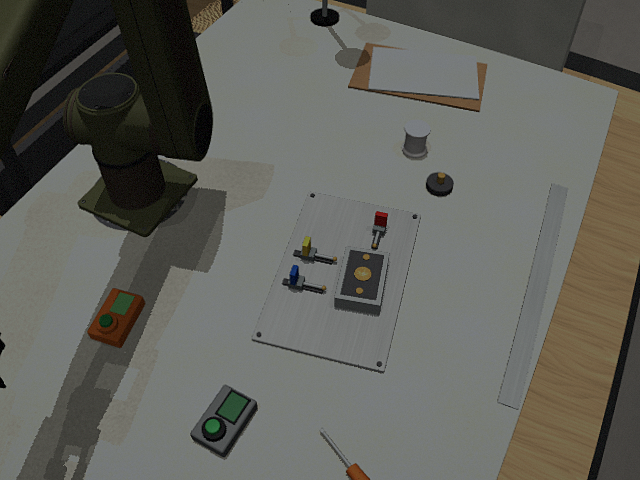

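View pics/top0.png

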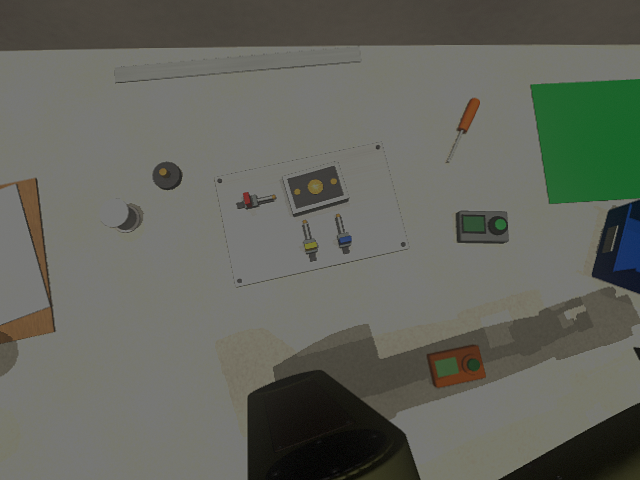

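The scene view shows yellow (306,247), blue (294,274) and red (380,220) posts, the die at (363,278), the grey readout's button at (213,428). The top view shows them at (310,245), (344,239), (247,200), (315,188), (500,225); the orange look-alike is at (457,366).

```bash
cat >> h.py <<'E'
HS={'y':(22,35,120),'b':(105,125,120),'r':(0,6,120),'r2':(174,180,120),'g':(50,90,80)}
def blob(s,c,box):
    x0,y0,x1,y1=box; im=s['color'][y0:y1,x0:x1]; h=cv2.cvtColor(im,cv2.COLOR_RGB2HSV)
    m=cv2.inRange(h,(HS[c][0],HS[c][2],40),(HS[c][1],255,255))
    if c=='r': m|=cv2.inRange(h,(174,120,40),(180,255,255))
    n,l,st,ce=cv2.connectedComponentsWithStats(m)
    i=1+np.argmax(st[1:,4]); cn=np.argwhere(l==i)[:,::-1]+[x0,y0]
    return cn
def px(s,P):
    f=240/np.tan(np.radians(s['vertical_fov'])/2)
    c=R.from_quat(np.roll(s['rotation'],-1)).as_matrix().T@(np.array(P)-s['position'])
    a=c[:2]/c[2]; a=a*(1+s['k1']*(a@a)); return a*f+[s['cx'],s['cy']]
E
python3 - <<'E'
from h import *
T=load('top0');S=load('scene0')
tc=[(219.5,181),(378,147),(404,244),(239,281)]; sc=[(312,195),(416,216),(379,364),(259,335)]
# order FL(top: far-left=+x+y),FR(+x,-y),NR,NL
def ref(s,u,v,r=5):
    u,v=int(round(u)),int(round(v)); g=cv2.cvtColor(s['color'],cv2.COLOR_RGB2GRAY)[v-r:v+r+1,u-r:u+r+1].astype(float)
    w=np.clip(np.median(g)-15-g,0,None); yy,xx=np.mgrid[-r:r+1,-r:r+1]; return u+(w*xx).sum()/w.sum(),v+(w*yy).sum()/w.sum()
for a in tc: print('T',np.round(onz(T,*ref(T,*a),.010),4))
for a in sc: print('S',np.round(onz(S,*ref(S,*a),.010),4))
for c,bt,bs in(('y',(295,230,325,265),(285,225,345,270)),('b',(330,225,360,260),(280,258,330,295)),('r',(235,185,270,215),(365,205,395,245)),('g',(487,212,512,240),(198,412,230,445))):
    p=[];
    for s,b in((T,bt),(S,bs)):
        q=blob(s,c,b); print(c,len(q),q.min(0),q.max(0),q.mean(0).round(1),np.round(onz(s,*q.mean(0),.062 if c!='g' else .052),4))
def up(s,b,n):
    x0,y0,x1,y1=b; cv2.imwrite(n,cv2.resize(s['color'][y0:y1,x0:x1,::-1],None,fx=5,fy=5,interpolation=cv2.INTER_CUBIC))
up(T,(230,150,370,270),'pics/tz.png'); up(S,(275,200,395,320),'pics/sz.png')
E
```

```text
T [0.6017 0.2154 0.01  ]
T [ 0.6793 -0.1528  0.01  ]
T [ 0.4472 -0.2017  0.01  ]
T [0.3694 0.1661 0.01  ]
S [0.3697 0.168  0.01  ]
S [0.6021 0.2162 0.01  ]
S [ 0.6781 -0.1521  0.01  ]
S [ 0.4473 -0.202   0.01  ]
y 61 [305 242] [316 248] [310.3 245. ] [0.4408 0.0076 0.062 ]
y 125 [302 236] [310 256] [306.2 245.9] [ 0.4471 -0.0034  0.062 ]
b 55 [340 236] [350 242] [345.1 238.9] [ 0.453  -0.0669  0.062 ]
b 96 [290 265] [297 284] [293.1 273.7] [ 0.4568 -0.0759  0.062 ]
r 57 [243 192] [249 203] [246.3 197.7] [0.5465 0.145  0.062 ]
r 151 [375 211] [387 226] [380.5 218.5] [0.5509 0.1327 0.062 ]
g 101 [495 219] [505 229] [499.9 223.9] [ 0.4831 -0.4074  0.052 ]
g 175 [205 419] [219 433] [212.  425.6] [ 0.4832 -0.4087  0.052 ]
```

View pics/tz.png

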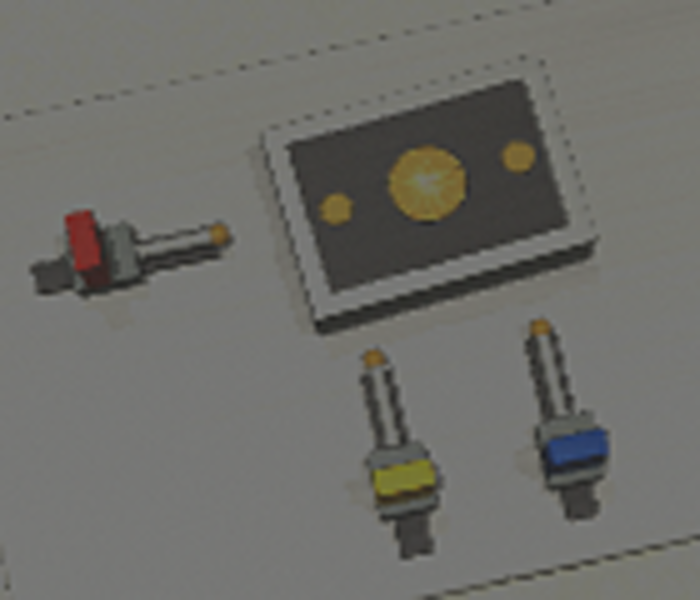

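View pics/sz.png

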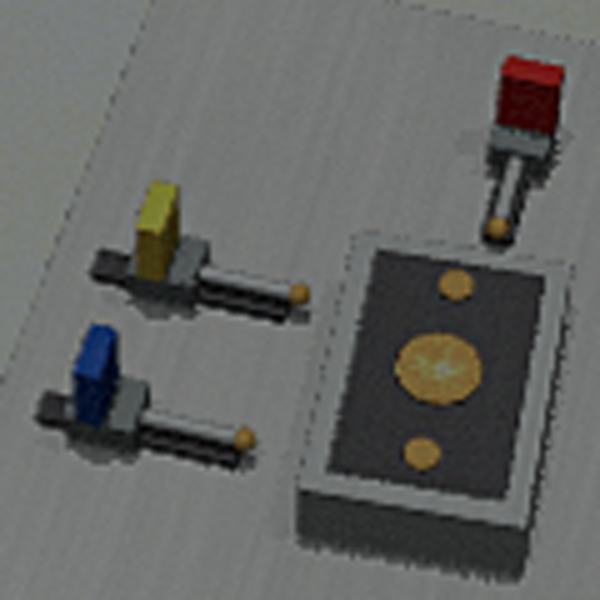

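The crops show the posts, brass balls and die corners sharply: in the top crop the balls are at (373,358), (540,328), (219,236) and the die's front edge runs from (318,320) to (596,238). In the scene crop the balls are at (299,293), (244,438), (497,227).

```bash
cat >> h.py <<'E'
yaw=.208; C=np.array([.5244,.0068])
A=np.array([[np.cos(yaw),np.sin(yaw)],[-np.sin(yaw),np.cos(yaw)]])
J=C-A.T@[0,.02]
def tojig(p): return A@(np.array(p)[:2]-J)
def towld(p): return A.T@np.array(p)+J
E
python3 - <<'E'
from h import *
T=load('top0');S=load('scene0')
def t(U,V): return (U+.5)/5-.5+230,(V+.5)/5-.5+150
def s(U,V): return (U+.5)/5-.5+275,(V+.5)/5-.5+200
mm=lambda p:np.round(tojig(p)*1000,1)
for n,a,b,z in[('ballA',(373,358),(299,293),.023),('ballB',(540,328),(244,438),.023),('ballC',(219,236),(497,227),.023),
 ('topA',(405,476),(161,192),.062),('topB',(577,447),(101,335),.062),('topC',(82,240),(533,68),.062)]:
    print(n,mm(onz(T,*t(*a),z)),mm(onz(S,*s(*b),z)))
for n,a in[('FL',(318,320)),('FR',(596,238)),('BL',(265,133)),('BR',(545,60))]: print(n,mm(onz(T,*t(*a),.046)))
for n,a in[('FR',(299,487)),('BR',(528,525)),('FL',(355,235)),('BL',(572,262))]: print('S',n,mm(onz(S,*s(*a),.046)))
E
```

```text
ballA [-20.2  38.3] [-21.6  39.8]
ballB [-23.2 -37.9] [-24.6 -36.2]
ballC [50.1 93.9] [50.  95.7]
topA [-81.3  37.4] [-82.3  46.1]
topB [-85.2 -37.1] [-85.  -29.7]
topC [ 50.6 151.3] [ 50.4 152.7]
FL [-3.  58.8]
FR [  6.3 -68.9]
BL [85.4 63.6]
BR [ 91.1 -65.8]
S FR [  5.9 -67.8]
S BR [ 94.9 -61.3]
S FL [-3.1 57.9]
S BL [85.8 68. ]
```

```bash
cat >> h.py <<'E'
def rep(goal=None,z=None):
    o=get_obs(); p=o['tool_pos']; q=R.from_quat(np.roll(o['orientation'],-1)).as_matrix()
    ty=np.arctan2(q[1,0],q[0,0])
    print('t%.2f'%o['t'],'jig',np.round(tojig(p)*1000,2),'z %.2f'%(p[2]*1000),'yaw %.4f'%ty,'Fjig',np.round(A@o['force'][:2],2),'Fz %.2f'%o['force'][2],'w %.4f'%o['gripper_width'],'q6 %.2f'%o['qpos'][5])
    if goal is not None:
        d=towld(goal)-p[:2]; print('tool dx,dy cm',np.round(q[:2,:2].T@d*100,2),'dz',round((p[2]-z)*100,2))
E
python3 - <<'E'
from h import *
rep((-.113,.039),.12); rep((-.125,-.037),.12)
print(A@(towld((-.113,.039))-get_obs()['tool_pos'][:2])*100)
E
```

```text
t0.10 jig [-407.28 -518.88] z 213.52 yaw 0.3739 Fjig [-0.68 -0.31] Fz 0.58 w 0.0949 q6 -0.08
tool dx,dy cm [ 38.24 -50.16] dz 9.35
t0.10 jig [-407.28 -518.88] z 213.52 yaw 0.3739 Fjig [-0.68 -0.31] Fz 0.58 w 0.0949 q6 -0.08
tool dx,dy cm [ 35.8  -42.87] dz 9.35
[29.42846403 55.78772913]
```

Request:
carry_out:
  deltas:
    - [[0,0,0,0.166],[2.6,-5.0,0,0],[2.6,-5.0,0,0],[2.6,-5.0,0,0],[2.6,-5.0,0,0],[2.6,-5.0,0,0],[2.6,-5.0,0,0],[2.6,-5.0,0,0],[2.6,-5.0,0,0],[2.6,-5.0,0,0]]
  fingers: 0
  newtons: 40

```text
t: 1.35
tool_pos: [0.3733, -0.1147, 0.2144]
orientation: [0.0, 0.995, 0.103, 0.0]
force: [0.6, -0.9, 1.5]
gripper_width: 0.0026
gripper_force: 0.0
```

```bash
python3 -c "
from h import *
rep((-.113,.039),.042)"
```

```text
t1.35 jig [-172.9   -67.72] z 214.39 yaw 0.2072 Fjig [ 0.41 -1.01] Fz 1.47 w 0.0026 q6 0.93
tool dx,dy cm [  5.98 -10.68] dz 17.24
```

Request:
carry_out:
  deltas:
    - [[2,-3.5,0,0],[2,-3.5,0,0],[2,-3.7,0,0],[0,0,4,0],[0,0,4,0],[0,0,4,0],[0,0,3,0],[0,0,2,0],[0,0,0,0],[0,0,0,0]]

```text
t: 2.6
tool_pos: [0.4106, 0.0005, 0.0454]
orientation: [0.0, 0.995, 0.104, 0.001]
force: [0.6, -0.3, 0.9]
gripper_width: 0.0001
gripper_force: 0.0
```

```bash
python3 -c "
from h import *
rep((-.098,.039),.042);take('scene','s1');take('top','t1')
s=load('s1');import cv2
cv2.imwrite('pics/s1z.png',cv2.resize(s['color'][170:320,260:420,::-1],None,fx=4,fy=4))"
```

```text
t2.60 jig [-112.65   37.34] z 45.41 yaw 0.2078 Fjig [ 0.56 -0.42] Fz 0.86 w 0.0001 q6 1.23
tool dx,dy cm [ 1.47 -0.17] dz 0.34
```

View pics/s1z.png

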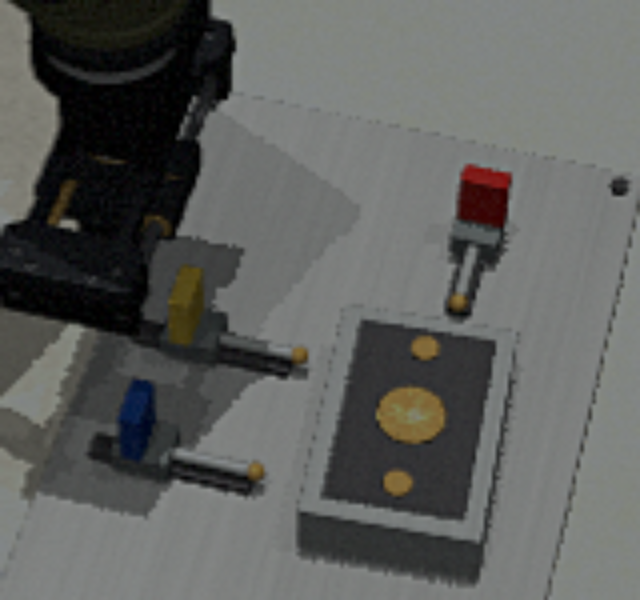

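The scene shows the fingers poised just behind the yellow post at crop (185,300), clear of everything.

Request:
carry_out:
  deltas:
    - [[0.2,-0.1,0.4,0],[0.2,0,0,0],[0.2,0,0,0],[0.2,0,0,0],[0.2,0,0,0],[0.2,0,0,0],[0.2,0,0,0],[0.2,0,0,0],[0.2,0,0,0],[0.1,0,0,0]]

```text
t: 3.95
tool_pos: [0.4282, 0.0054, 0.0405]
orientation: [0.0, 0.995, 0.104, -0.0]
force: [-2.8, -1.4, 1.8]
gripper_width: 0.0004
gripper_force: 1.3
```

```bash
cat > l.py <<'E'
import sys
from h import *
rep()
s=take('top','tc')
for n,c,b in(('A','y',(290,205,330,270)),('B','b',(325,195,365,265)),('C','r',(230,180,290,215))):
    q=blob(s,c,b); print(n,len(q),np.round(tojig(onz(s,*q.mean(0),.06))*1000,1))
E
python3 l.py
```

```text
t3.95 jig [-94.37  38.51] z 40.52 yaw 0.2078 Fjig [-3.   -0.78] Fz 1.75 w 0.0004 q6 1.25Traceback (most recent call last):
  File "l.py", line 6, in <module>
    q=blob(s,c,b); print(n,len(q),np.round(tojig(onz(s,*q.mean(0),.06))*1000,1))
  File "h.py", line 20, in blob
    i=1+np.argmax(st[1:,4]); cn=np.argwhere(l==i)[:,::-1]+[x0,y0]
        ~~~~~~~~~^^^^^^^^^^
    return _wrapfunc(a, 'argmax', axis=axis, out=out, **kwds)
    return bound(*args, **kwds)
ValueError: attempt to get argmax of an empty sequence
```

```bash
cat > l.py <<'E'
from h import *
HS['o']=(10,24,110)
rep()
s=take('scene','sc')
for n,b,e in(('A',(320,245,348,272),-1.6),('B',(308,270,342,300),3.8),('C',(362,230,385,256),62)):
    try:
        q=blob(s,'o',b); p=tojig(onz(s,*q.mean(0),.023))*1000; print(n,len(q),q.mean(0).round(1),p.round(1),'gap %.1f'%(e-p[0]-5 if n!='C' else p[1]-5-e))
    except ValueError: print(n,'none')
E
python3 l.py
python3 - <<'E'
from h import *
import l
E
```

```text
t4.00 jig [-94.23  38.5 ] z 40.56 yaw 0.2078 Fjig [-2.3   0.02] Fz 1.93 w 0.0006 q6 1.25
A 11 [336.3 258.7] [-17.6  39.5] gap 11.0
B 13 [323.4 287.6] [-24.3 -37.2] gap 23.1
C 17 [374.1 245.4] [50.5 94.7] gap 27.7
t4.05 jig [-94.22  38.52] z 40.56 yaw 0.2078 Fjig [-1.65 -0.05] Fz 1.18 w 0.0003 q6 1.25
A 11 [336.3 258.7] [-17.6  39.5] gap 11.0
B 12 [323.4 287.7] [-24.2 -37.3] gap 23.0
C 17 [374.1 245.4] [50.5 94.7] gap 27.7
```

Request:
carry_out:
  deltas:
    - [[0.1,0,0,0],[0.1,0,0,0],[0.1,0,0,0],[0.1,0,0,0],[0.1,0,0,0],[0.1,0,0,0],[0.1,0,0,0],[0.1,0,0,0],[0,0,0,0],[0,0,0,0]]

```text
t: 5.35
tool_pos: [0.4364, 0.0071, 0.0406]
orientation: [-0.0, 0.995, 0.104, 0.0]
force: [-1.4, -0.6, -1.5]
gripper_width: 0.0001
gripper_force: 0.8
```

```bash
python3 l.py
```

```text
t5.35 jig [-86.08  38.5 ] z 40.60 yaw 0.2077 Fjig [-1.47 -0.29] Fz -1.51 w 0.0001 q6 1.26
A 12 [340.2 259.6] [-9.2 39.5] gap 2.6
B 13 [323.4 287.6] [-24.3 -37.2] gap 23.1
C 17 [374.1 245.4] [50.5 94.7] gap 27.7
```

Request:
carry_out:
  deltas:
    - [[0.02,0,0,0],[0.02,0,0,0],[0.02,0,0,0],[0.02,0,0,0],[0.01,0,0,0],[0.01,0,0,0],[0.01,0,0,0],[0.01,0,0,0],[0.01,0,0,0],[0.01,0,0,0]]

```text
t: 6.65
tool_pos: [0.4376, 0.0074, 0.0406]
orientation: [-0.0, 0.995, 0.104, -0.0]
force: [-2.9, -1.1, -0.5]
gripper_width: -0.0001
gripper_force: 1.3
```

Request:
carry_out:
  deltas:
    - [[0.01,0,0,0],[0.01,0,0,0],[0.01,0,0,0],[0.01,0,0,0],[0.01,0,0,0],[0,0,0,0],[0,0,0,0],[0,0,0,0],[0,0,0,0],[0,0,0,0]]

```text
t: 7.9
tool_pos: [0.4381, 0.0075, 0.0406]
orientation: [-0.0, 0.995, 0.104, 0.0]
force: [-1.4, -0.1, -2.2]
gripper_width: 0.0004
gripper_force: 1.2
```

```bash
python3 l.py
```

```text
t7.90 jig [-84.25  38.51] z 40.65 yaw 0.2078 Fjig [-1.4   0.18] Fz -2.21 w 0.0004 q6 1.26
A 13 [340.8 259.9] [-7.8 39. ] gap 1.2
B 12 [323.4 287.7] [-24.2 -37.3] gap 23.0
C 17 [374.1 245.4] [50.5 94.7] gap 27.7
```

Request:
carry_out:
  deltas:
    - [[0.01,0,0,0],[0.01,0,0,0],[0.01,0,0,0],[0.01,0,0,0],[0.01,0,0,0],[0,0,0,0],[0,0,0,0],[0,0,0,0],[0,0,0,0],[0,0,0,0]]

```text
t: 9.2
tool_pos: [0.4387, 0.0076, 0.0407]
orientation: [-0.0, 0.995, 0.104, 0.0]
force: [-2.2, 0.5, -2.8]
gripper_width: 0.0005
gripper_force: 1.2
```

Request:
carry_out:
  deltas:
    - [[0.01,0,0,0],[0.01,0,0,0],[0.01,0,0,0],[0.01,0,0,0],[0,0,0,0],[0,0,0,0],[0,0,0,0],[0,0,0,0],[0,0,0,0],[0,0,0,0]]

```text
t: 10.45
tool_pos: [0.439, 0.0077, 0.0406]
orientation: [-0.0, 0.995, 0.104, -0.0]
force: [-4.1, -0.8, -0.7]
gripper_width: 0.0002
gripper_force: 2.1
```

```bash
python3 l.py
```

```text
t10.45 jig [-83.42  38.49] z 40.65 yaw 0.2078 Fjig [-4.16  0.03] Fz -0.74 w 0.0002 q6 1.26
A 12 [341.1 259.8] [-7.3 39.4] gap 0.7
B 12 [323.4 287.7] [-24.2 -37.3] gap 23.0
C 17 [374.1 245.4] [50.5 94.7] gap 27.7
```

Request:
carry_out:
  deltas:
    - [[0.01,0,0,0],[0,0,0,0],[0,0,0,0],[0,0,0,0],[0,0,0,0],[0,0,0,0],[0,0,0,0],[0,0,0,0],[0,0,0,0],[0,0,0,0]]

```text
t: 11.75
tool_pos: [0.4391, 0.0077, 0.0406]
orientation: [0.0, 0.995, 0.104, -0.0]
force: [-4.9, -0.9, 0.2]
gripper_width: 0.0006
gripper_force: 2.5
```

```bash
cat > f.py <<'E'
from h import *
L=[]
for i in range(4):
    snapshot('scene'); o=get_obs(); L.append(np.r_[A@o['force'][:2],o['force'][2],tojig(o['tool_pos'])*1000])
print('t',o['t'],np.mean(L,0).round(2),np.std(L,0).round(2))
E
python3 f.py
```

```text
t 11.95 [ -4.64   0.21   0.5  -83.34  38.51] [0.48 0.34 0.13 0.01 0.  ]
```

Request:
carry_out:
  deltas:
    - [[0.01,0,0,0],[0.01,0,0,0],[0,0,0,0],[0,0,0,0],[0,0,0,0],[0,0,0,0],[0,0,0,0],[0,0,0,0],[0,0,0,0],[0,0,0,0]]

```text
t: 13.2
tool_pos: [0.4391, 0.0077, 0.0406]
orientation: [0.0, 0.995, 0.104, -0.0]
force: [-4.7, -0.0, 1.6]
gripper_width: 0.0005
gripper_force: 2.8
```

```bash
python3 f.py
```

```text
t 13.4 [ -5.69   0.45   0.54 -83.29  38.5 ] [0.2  0.2  0.36 0.01 0.02]
```

Request:
carry_out:
  deltas:
    - [[0.01,0,0,0],[0.01,0,0,0],[0.01,0,0,0],[0,0,0,0],[0,0,0,0],[0,0,0,0],[0,0,0,0],[0,0,0,0],[0,0,0,0],[0,0,0,0]]

```text
t: 14.65
tool_pos: [0.4391, 0.0077, 0.0406]
orientation: [0.0, 0.995, 0.104, -0.001]
force: [-7.5, -0.7, 1.4]
gripper_width: 0.0004
gripper_force: 3.3
```

```bash
python3 f.py; python3 -c "
from h import *
rep((-.125,-.037),.085)"
```

```text
t 14.85 [ -6.59   0.19   1.52 -83.22  38.5 ] [0.25 0.55 0.58 0.   0.  ]
t14.85 jig [-83.22  38.5 ] z 40.65 yaw 0.2079 Fjig [-6.58  0.99] Fz 1.33 w 0.0006 q6 1.26
tool dx,dy cm [-4.18  7.55] dz -4.43
```

Request:
carry_out:
  deltas:
    - [[-0.2,0,0,0],[-1.0,0,0,0],[-2.0,0,0,0],[0,2.5,0,0],[0,3,0,0],[0,2.05,0,0],[0,0,0,0],[0.3,0,0,0],[0.3,0,0,0],[0.3,0,0,0]]

```text
t: 16.1
tool_pos: [0.4329, -0.0702, 0.0406]
orientation: [-0.0, 0.995, 0.104, 0.0]
force: [-0.4, -0.3, 1.1]
gripper_width: 0.0003
gripper_force: 0.0
```

```bash
python3 l.py
```

```text
t16.10 jig [-105.43  -36.47] z 40.65 yaw 0.2087 Fjig [-0.43 -0.22] Fz 1.09 w 0.0003 q6 1.08
A 12 [341.1 259.8] [-7.3 39.4] gap 0.7
B 13 [323.4 287.6] [-24.3 -37.2] gap 23.1
C 17 [374.1 245.4] [50.5 94.7] gap 27.7
```

Request:
carry_out:
  deltas:
    - [[0.3,0,0,0],[0.2,0,0,0],[0.2,0,0,0],[0.2,0,0,0],[0.2,0,0,0],[0.3,0,0,0],[0.3,0,0,0],[0.3,0,0,0],[0.2,0,0,0],[0,0,0,0]]

```text
t: 17.4
tool_pos: [0.4545, -0.0662, 0.0405]
orientation: [-0.0, 0.995, 0.104, 0.0]
force: [-1.4, 0.9, -1.0]
gripper_width: 0.0005
gripper_force: 0.6
```

```bash
python3 l.py
```

```text
t17.40 jig [-83.5 -37. ] z 40.54 yaw 0.2078 Fjig [-1.23  1.16] Fz -0.98 w 0.0005 q6 1.10
A 12 [341.1 259.8] [-7.3 39.4] gap 0.7
B 14 [332.3 289.5] [ -6.  -36.8] gap 4.8
C 17 [374.1 245.4] [50.5 94.7] gap 27.7
```

Request:
carry_out:
  deltas:
    - [[0.04,0,0,0],[0.04,0,0,0],[0.04,0,0,0],[0.04,0,0,0],[0.04,0,0,0],[0.02,0,0,0],[0.02,0,0,0],[0.02,0,0,0],[0,0,0,0],[0,0,0,0]]

```text
t: 18.7
tool_pos: [0.4568, -0.0658, 0.0406]
orientation: [0.0, 0.995, 0.104, 0.0]
force: [-1.6, -2.0, -2.0]
gripper_width: 0.0002
gripper_force: 1.2
```

Request:
carry_out:
  deltas:
    - [[0.01,0,0,0],[0.01,0,0,0],[0.01,0,0,0],[0.01,0,0,0],[0.01,0,0,0],[0.01,0,0,0],[0,0,0,0],[0,0,0,0],[0,0,0,0],[0,0,0,0]]

```text
t: 19.95
tool_pos: [0.4573, -0.0656, 0.0407]
orientation: [-0.0, 0.995, 0.104, -0.0]
force: [-1.0, -0.8, -1.1]
gripper_width: 0.0003
gripper_force: 1.2
```

```bash
python3 l.py; python3 f.py
```

```text
t19.95 jig [-80.56 -37.  ] z 40.65 yaw 0.2078 Fjig [-1.18 -0.52] Fz -1.07 w 0.0003 q6 1.10
A 12 [341.1 259.8] [-7.3 39.4] gap 0.7
B 14 [333.6 289.9] [ -3.2 -37.1] gap 2.0
C 17 [374.1 245.4] [50.5 94.7] gap 27.7
t 20.2 [ -2.38  -1.19  -1.81 -80.55 -37.  ] [0.31 0.33 0.66 0.01 0.02]
```

Request:
carry_out:
  deltas:
    - [[0.01,0,0,0],[0.01,0,0,0],[0.01,0,0,0],[0.01,0,0,0],[0.01,0,0,0],[0.01,0,0,0],[0,0,0,0],[0,0,0,0],[0,0,0,0],[0,0,0,0]]

```text
t: 21.45
tool_pos: [0.458, -0.0655, 0.0407]
orientation: [-0.0, 0.995, 0.104, 0.0]
force: [-2.1, -0.5, -1.2]
gripper_width: 0.0002
gripper_force: 1.2
```

Request:
carry_out:
  deltas:
    - [[0.01,0,0,0],[0.01,0,0,0],[0.01,0,0,0],[0.01,0,0,0],[0.01,0,0,0],[0,0,0,0],[0,0,0,0],[0,0,0,0],[0,0,0,0],[0,0,0,0]]

```text
t: 22.7
tool_pos: [0.4584, -0.0654, 0.0407]
orientation: [-0.0, 0.995, 0.104, 0.0]
force: [-1.9, -1.5, -1.5]
gripper_width: 0.0003
gripper_force: 1.2
```

```bash
python3 l.py; python3 f.py
```

```text
t22.70 jig [-79.45 -37.  ] z 40.66 yaw 0.2078 Fjig [-2.13 -1.05] Fz -1.45 w 0.0003 q6 1.11
A 12 [341.1 259.8] [-7.3 39.4] gap 0.7
B 12 [334.1 289.8] [ -2.4 -36.7] gap 1.2
C 17 [374.1 245.4] [50.5 94.7] gap 27.7
t 22.95 [ -2.32  -0.47  -1.51 -79.46 -36.99] [0.17 0.74 0.39 0.   0.01]
```

Request:
carry_out:
  deltas:
    - [[0.01,0,0,0],[0.01,0,0,0],[0.01,0,0,0],[0.01,0,0,0],[0.01,0,0,0],[0.01,0,0,0],[0,0,0,0],[0,0,0,0],[0,0,0,0],[0,0,0,0]]

```text
t: 24.2
tool_pos: [0.4588, -0.0653, 0.0407]
orientation: [0.0, 0.995, 0.104, -0.0]
force: [-4.8, -2.6, 0.1]
gripper_width: 0.0003
gripper_force: 2.5
```

Request:
carry_out:
  deltas:
    - [[0.01,0,0,0],[0.01,0,0,0],[0.01,0,0,0],[0.01,0,0,0],[0.01,0,0,0],[0,0,0,0],[0,0,0,0],[0,0,0,0],[0,0,0,0],[0,0,0,0]]

```text
t: 25.45
tool_pos: [0.4589, -0.0653, 0.0407]
orientation: [0.0, 0.995, 0.104, -0.001]
force: [-7.1, -3.0, 1.5]
gripper_width: 0.0009
gripper_force: 3.4
```

```bash
python3 l.py; python3 f.py
```

```text
t25.45 jig [-79.01 -37.  ] z 40.66 yaw 0.2080 Fjig [-7.53 -1.52] Fz 1.49 w 0.0009 q6 1.11
A 12 [341.1 259.8] [-7.3 39.4] gap 0.7
B 12 [334.1 289.8] [ -2.4 -36.7] gap 1.2
C 17 [374.1 245.4] [50.5 94.7] gap 27.7
t 25.7 [ -6.7   -0.98   1.97 -79.01 -37.01] [0.57 0.25 0.42 0.01 0.01]
```

Request:
carry_out:
  deltas:
    - [[-0.2,0,0,0],[-1.3,0,0,0],[0,0,-4,0],[0,0,-4,0],[0,0,0,-0.175],[0,0,0,-0.175],[0,0,0,-0.175],[0,0,0,-0.175],[0,0,0,-0.175],[0,0,0,-0.175]]

```text
t: 26.95
tool_pos: [0.4449, -0.0682, 0.121]
orientation: [0.001, 0.807, 0.591, 0.001]
force: [0.3, 0.1, -1.1]
gripper_width: 0.0003
gripper_force: 0.0
```

Request:
carry_out:
  deltas:
    - [[0,0,0,-0.175],[0,0,0,-0.175],[0,0,0,-0.17],[5,0,0,0],[5,0,0,0],[5,0,0,0],[5,0,0,0],[0,4,0,0],[0,4,0,0],[0,0,0,0]]

```text
t: 28.2
tool_pos: [0.4837, 0.1445, 0.1211]
orientation: [0.0, 0.63, 0.776, 0.001]
force: [-0.7, 0.0, -0.3]
gripper_width: 0.0006
gripper_force: 0.0
```

```bash
python3 -c "
from h import *
rep((.0505,.182),.041)"; python3 l.py
```

```text
t28.20 jig [-11.38 163.11] z 121.12 yaw 1.7781 Fjig [-0.63  0.16] Fz -0.32 w 0.0006 q6 -0.02
tool dx,dy cm [1.89 6.19] dz 8.01
t28.20 jig [-11.38 163.11] z 121.12 yaw 1.7781 Fjig [-0.63  0.16] Fz -0.32 w 0.0006 q6 -0.02
A 12 [341.1 259.8] [-7.3 39.4] gap 0.7
B 12 [334.1 289.8] [ -2.4 -36.7] gap 1.2
C 17 [374.1 245.4] [50.5 94.7] gap 27.7
```

Request:
carry_out:
  deltas:
    - [[1,3,0,0],[0.9,3.2,0,0],[0,0,0,0],[0,0,3,0],[0,0,3,0],[0,0,1.5,0],[0,0,0.5,0],[0,0,0,0],[-0.2,0,0,0],[-0.2,0,0,0]]

```text
t: 29.5
tool_pos: [0.5404, 0.1714, 0.0417]
orientation: [0.001, 0.63, 0.776, 0.001]
force: [0.2, -0.3, -0.1]
gripper_width: 0.0005
gripper_force: 0.0
```

```bash
python3 l.py; python3 -c "
from h import *
s=load('sc')
cv2.imwrite('pics/s2z.png',cv2.resize(s['color'][150:300,290:450,::-1],None,fx=4,fy=4))"
```

```text
t29.50 jig [ 49.6  177.75] z 41.69 yaw 1.7778 Fjig [ 0.1  -0.35] Fz -0.11 w 0.0005 q6 0.01
A 12 [341.1 259.8] [-7.3 39.4] gap 0.7
B 12 [334.1 289.8] [ -2.4 -36.7] gap 1.2
C 16 [374.  245.5] [50.3 94.4] gap 27.4
```

View pics/s2z.png

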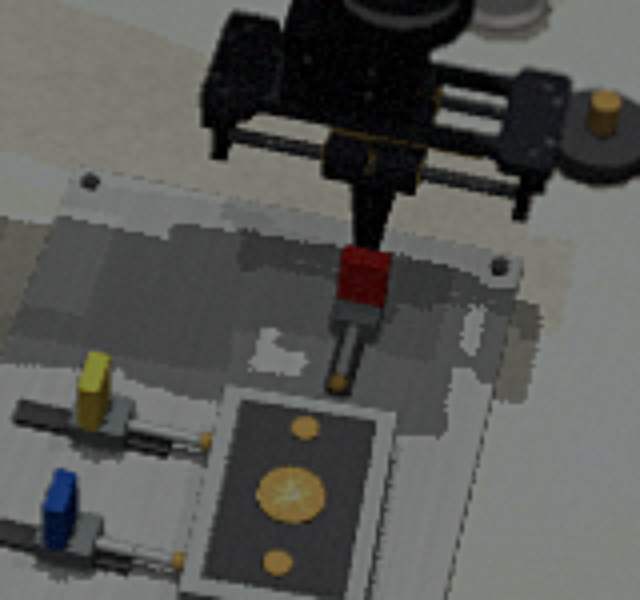

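The yellow and blue balls (207,440) and (178,562) are against the die; the fingers stand right behind the red post (363,275), clear of the weight.

Request:
carry_out:
  deltas:
    - [[-0.2,0,0,0],[-0.2,0,0,0],[-0.2,0,0,0],[-0.2,0,0,0],[-0.3,0,0,0],[-0.3,0,0,0],[-0.3,0,0,0],[-0.3,0,0,0],[-0.3,0,0,0],[0,0,0,0]]

```text
t: 30.8
tool_pos: [0.5444, 0.1483, 0.0406]
orientation: [0.0, 0.63, 0.776, -0.0]
force: [0.2, 1.1, -1.0]
gripper_width: 0.0001
gripper_force: 0.4
```

```bash
sed -i 's/(362,230,385,256)/(362,235,382,264)/' l.py; python3 l.py; python3 -c "
from h import *
s=load('sc')
cv2.imwrite('pics/s3z.png',cv2.resize(s['color'][210:300,310:430,::-1],None,fx=5,fy=5))"
```

```text
t30.80 jig [ 48.8  154.35] z 40.61 yaw 1.7776 Fjig [0.45 1.01] Fz -1.04 w 0.0001 q6 -0.04
A 12 [341.1 259.8] [-7.3 39.4] gap 0.7
B 12 [334.1 289.8] [ -2.4 -36.7] gap 1.2
C 33 [365.8 256.6] [40.  61.2] gap -5.8
```

View pics/s3z.png

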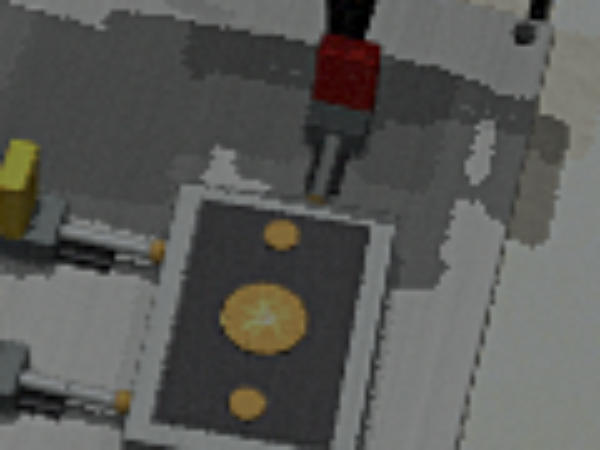

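The red stylus tip (318,197) is now half hidden behind the die's top edge, so I'll measure via the post.

```bash
cat > c.py <<'E'
from h import *
def m(s):
    q=blob(s,'r',(355,195,400,260)); return len(q),tojig(onz(s,*q.mean(0),.047))*1000,q.min(0),q.max(0)
print(m(load('scene0')));print(m(load('sc')))
E
python3 c.py
```

```text
(151, array([ 50.44929449, 150.65772095]), array([375, 211]), array([387, 226]))
(163, array([ 50.10870101, 135.01407929]), array([373, 217]), array([385, 231]))
```

Request:
carry_out:
  deltas:
    - [[-0.1,0,0,0],[-0.1,0,0,0],[-0.1,0,0,0],[-0.1,0,0,0],[-0.1,0,0,0],[-0.1,0,0,0],[-0.1,0,0,0],[-0.1,0,0,0],[0,0,0,0],[0,0,0,0]]

```text
t: 32.1
tool_pos: [0.546, 0.1408, 0.0406]
orientation: [0.0, 0.63, 0.776, -0.0]
force: [-0.7, 1.9, -0.8]
gripper_width: 0.0005
gripper_force: 0.8
```

```bash
python3 l.py; python3 f.py; python3 c.py
```

```text
t32.10 jig [ 48.77 146.7 ] z 40.60 yaw 1.7779 Fjig [-0.33  1.98] Fz -0.77 w 0.0005 q6 -0.05
A 12 [341.1 259.8] [-7.3 39.4] gap 0.7
B 12 [334.1 289.8] [ -2.4 -36.7] gap 1.2
C 35 [365.8 256.6] [40.1 61.3] gap -5.7
t 32.35 [ -0.25   0.97  -0.54  48.78 146.7 ] [0.27 0.54 0.61 0.01 0.01]
(151, array([ 50.44929449, 150.65772095]), array([375, 211]), array([387, 226]))
(167, array([ 50.41806479, 126.9788884 ]), array([372, 220]), array([384, 234]))
```

Request:
carry_out:
  deltas:
    - [[-0.02,0,0,0],[-0.02,0,0,0],[-0.02,0,0,0],[-0.02,0,0,0],[-0.02,0,0,0],[-0.01,0,0,0],[-0.01,0,0,0],[-0.01,0,0,0],[-0.01,0,0,0],[0,0,0,0]]

```text
t: 33.6
tool_pos: [0.5462, 0.1396, 0.0406]
orientation: [-0.0, 0.63, 0.776, -0.0]
force: [-0.4, 2.3, -1.7]
gripper_width: 0.0003
gripper_force: 1.2
```

Request:
carry_out:
  deltas:
    - [[-0.01,0,0,0],[-0.01,0,0,0],[-0.01,0,0,0],[-0.01,0,0,0],[-0.01,0,0,0],[-0.01,0,0,0],[0,0,0,0],[0,0,0,0],[0,0,0,0],[0,0,0,0]]

```text
t: 34.85
tool_pos: [0.5464, 0.139, 0.0406]
orientation: [-0.0, 0.63, 0.776, -0.0]
force: [-1.5, 2.4, -2.1]
gripper_width: -0.0
gripper_force: 1.3
```

```bash
python3 f.py; python3 l.py >/dev/null; python3 c.py
```

```text
t 35.05 [ -0.75   2.82  -1.41  48.78 144.85] [0.2  0.24 0.33 0.01 0.02]
(151, array([ 50.44929449, 150.65772095]), array([375, 211]), array([387, 226]))
(166, array([ 50.34901404, 125.30053917]), array([372, 220]), array([384, 235]))
```

Request:
carry_out:
  deltas:
    - [[-0.01,0,0,0],[-0.01,0,0,0],[-0.01,0,0,0],[-0.01,0,0,0],[-0.01,0,0,0],[-0.01,0,0,0],[0,0,0,0],[0,0,0,0],[0,0,0,0],[0,0,0,0]]

```text
t: 36.35
tool_pos: [0.5464, 0.1387, 0.0406]
orientation: [-0.0, 0.63, 0.776, 0.0]
force: [-2.2, 4.5, -1.1]
gripper_width: 0.0004
gripper_force: 2.5
```

Request:
carry_out:
  deltas:
    - [[-0.01,0,0,0],[-0.01,0,0,0],[-0.01,0,0,0],[-0.01,0,0,0],[-0.01,0,0,0],[-0.01,0,0,0],[0,0,0,0],[0,0,0,0],[0,0,0,0],[0,0,0,0]]

```text
t: 37.6
tool_pos: [0.5464, 0.1386, 0.0406]
orientation: [-0.001, 0.63, 0.776, 0.0]
force: [-2.5, 6.5, -2.1]
gripper_width: 0.0006
gripper_force: 3.3
```

```bash
python3 f.py
```

```text
t 37.8 [ -0.87   6.68  -1.25  48.78 144.44] [0.55 0.46 0.19 0.01 0.01]
```

Request:
carry_out:
  deltas:
    - [[0.2,0,0,0],[1.3,0,0,0],[0,0,-4,0],[0,0,-4,0],[-5,0,-0.5,0],[-5,0,0,0],[-5,0,0,0],[-5,0,0,0],[-5,0,0,0],[-5,0,0,0]]

```text
t: 39.05
tool_pos: [0.6059, -0.1428, 0.1262]
orientation: [0.001, 0.63, 0.776, -0.0]
force: [0.3, 0.5, -0.1]
gripper_width: 0.0002
gripper_force: 0.0
```

```bash
python3 -c "
from h import *
rep(tojig((.4832,-.408)),.070)"; python3 l.py
```

```text
t39.05 jig [  48.84 -143.17] z 126.24 yaw 1.7779 Fjig [0.44 0.4 ] Fz -0.15 w 0.0002 q6 -0.52
tool dx,dy cm [-23.43 -17.46] dz 5.62
t39.05 jig [  48.84 -143.17] z 126.24 yaw 1.7779 Fjig [0.44 0.4 ] Fz -0.15 w 0.0002 q6 -0.52
A none
B 1 [335. 286.] [ -3.  -27.2] gap 1.8
C none
```

Request:
carry_out:
  deltas:
    - [[-3.9,-2.9,0,0],[-3.9,-2.9,0,0],[-3.9,-2.9,0,0],[-3.9,-2.9,0,0],[-3.9,-2.9,0,0],[-3.9,-2.9,0,0],[0,0,2,0],[0,0,2,0],[0,0,1.6,0],[0,0,0,0]]

```text
t: 40.35
tool_pos: [0.4824, -0.4035, 0.0668]
orientation: [-0.002, 0.63, 0.777, 0.0]
force: [-0.0, -0.1, -0.5]
gripper_width: 0.0004
gripper_force: 0.0
```

```bash
python3 l.py;python3 -c "
from h import *
rep(tojig((.4832,-.408)),.055)
s=load('sc')
cv2.imwrite('pics/s4.png',s['color'][:,:,::-1])"
```

```text
t40.35 jig [-125.86 -372.8 ] z 66.84 yaw 1.7795 Fjig [-0.06 -0.09] Fz -0.48 w 0.0004 q6 -0.99
A 12 [341.1 259.8] [-7.3 39.4] gap 0.7
B 12 [334.1 289.8] [ -2.4 -36.7] gap 1.2
C 33 [365.8 256.6] [40.  61.2] gap -5.8
t40.40 jig [-125.41 -373.8 ] z 68.36 yaw 1.7792 Fjig [ 0.66 -0.51] Fz 0.35 w 0.0003 q6 -0.99
tool dx,dy cm [-0.35 -0.06] dz 1.34
```

View pics/s4.png

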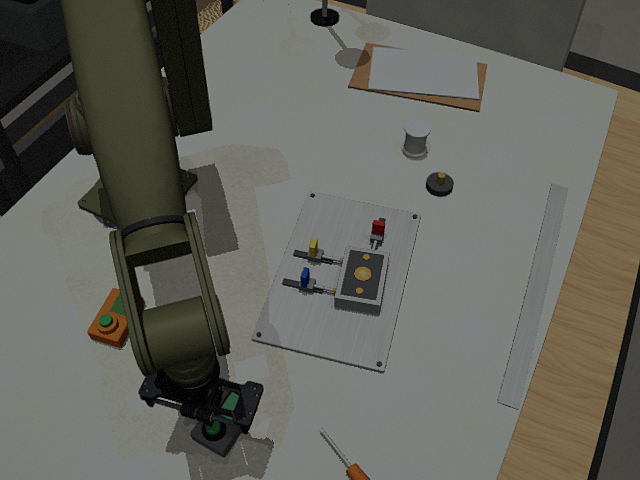

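The fingers hover over the green button at (212,425); all three feelers stand against the die.

Request:
carry_out:
  deltas:
    - [[-0.3,-0.1,0.5,0],[0,0,0.5,0],[0,0,0.4,0],[0,0,0.2,0],[0,0,0.2,0],[0,0,0.2,0],[0,0,0.1,0],[0,0,0.1,0],[0,0,0,0],[0,0,0,0]]

```text
t: 41.65
tool_pos: [0.4827, -0.409, 0.0479]
orientation: [0.0, 0.63, 0.776, -0.0]
force: [-1.9, 0.5, 2.9]
gripper_width: 0.0005
gripper_force: 1.9
```

```bash
python3 -c "
from h import *
rep(tojig((.4832,-.408)),.045)"
```

```text
t41.65 jig [-126.71 -378.22] z 47.87 yaw 1.7778 Fjig [-1.74  0.91] Fz 2.87 w 0.0005 q6 -0.99
tool dx,dy cm [0.09 0.07] dz 0.29
```

Request:
carry_out:
  deltas:
    - [[0,0,0.1,0],[0,0,0.1,0],[0,0,0.1,0],[0,0,0.1,0],[0,0,0,0],[0,0,0,0],[0,0,0,0],[0,0,0,0],[0,0,0,0],[0,0,0,0]]

```text
t: 42.9
tool_pos: [0.4827, -0.4091, 0.0461]
orientation: [-0.0, 0.63, 0.776, -0.0]
force: [-6.6, 6.1, 15.1]
gripper_width: 0.0004
gripper_force: 7.7
```

```bash
python3 f.py; python3 -c "
from h import *
rep()"
```

```text
t 43.1 [  -5.51    6.5    15.54 -126.65 -378.33] [0.58 0.59 0.72 0.01 0.01]
t43.10 jig [-126.63 -378.32] z 46.08 yaw 1.7780 Fjig [-5.29  6.44] Fz 16.41 w 0.0002 q6 -0.99
```

Button is on its stop (force jumped to 15 N at 46 mm). Retreat.

Request:
carry_out:
  deltas:
    - [[0,0,-0.5,0],[0,0,-2,0],[0,0,-3,0],[0,0,-3,0],[0,0,-2,0],[0,0,0,0],[0,0,0,0],[0,0,0,0],[0,0,0,0],[0,0,0,0]]

```text
t: 44.35
tool_pos: [0.4825, -0.4088, 0.148]
orientation: [-0.0, 0.63, 0.776, 0.0]
force: [-0.6, 0.3, 0.7]
gripper_width: 0.0005
gripper_force: 0.0
```

```bash
python3 l.py
python3 - <<'E'
from h import *
a,b=load('scene0')['color'],load('sc')['color']
# die movement: brass relief centroid
for s in(load('scene0'),load('sc')):
    HS['o']=(10,24,110); q=blob(s,'o',(345,255,385,298)); print(len(q),q.mean(0))
E
python3 -c "
from workcell import job_done; print(job_done())"
```

```text
t44.35 jig [-126.85 -377.97] z 148.05 yaw 1.7778 Fjig [-0.51  0.45] Fz 0.65 w 0.0005 q6 -0.99
A 12 [341.1 259.8] [-7.3 39.4] gap 0.7
B 12 [334.1 289.8] [ -2.4 -36.7] gap 1.2
C 34 [365.7 256.5] [39.9 61.4] gap -5.6
160 [362.5375  273.41875]
156 [362.48076923 273.42307692]
the job is handed in; nothing more can be done
None
```

The job is handed in at about 44 s: yellow, blue and red were touched off in that order at an estimated 4 N each and left against the die, which shows no shift in the images; the green button was then pressed to its stop and released. The hand-in gave no verdict.

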